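# Roll a half-round casting out of its die and set it in the weighing cradle

## Robot

A 7-joint arm with a two-finger parallel gripper is mounted at the origin on the work surface. World frame = base frame: x ahead of the robot, y to its left, z up, the work surface at z = 0. Lengths are in m, angles in rad, forces in N, time in s.
With the tool pointing down it reaches from about 0.425 to 1.025 m from the base axis. Payload 9.4 kg.
Tool frame: the origin (TCP) lies midway between the tips of the shut fingers; the grasp point (between the pads) lies 19 mm behind it; z points along the fingers, y is the line along which they close (so a half turn about z gives the same grasp; the last joint's range is limited). The gripper opens to 85 mm and grips with 20 to 120 N. Pads are 22 mm wide; open, the fingers measure 114 mm over their backs; the gripper's body (76 mm by 85 mm) begins 54 mm behind the grasp point. The pads swing forward as they close: fully open they stand 13 mm farther back than shut.
Start: joints at [-1.332, 0.599, -0.003, 1.599, 0.002, 0.943, -0.08], TCP at [0.225, 0.689, 0.231] pointing down, gripper open.
Joint ranges: [-2.57, 2.57], [-0.35, 1.97], [-1.29, 1.29], [0.11, 2.56], [-1.05, 4.19], [0.11, 1.86], [-2.63, 2.63]. Speed limits (rad/s): [2.22, 2.22, 3.01, 3.01, 3.14, 3.14, 3.14].

## Interface

Orientations are given as a rotation vector (axis times angle).
In Python, from station import robot gives the robot as it stands. The module is installed in compiled form; this text tells all that it offers.
- The arm moves only by the shell command python3 -m jog 'ROWS' [OPENING]. ROWS is a JSON object of lists of equal length, an entry for each row: "translation": the shift along the tool's x, y, z in cm, a list of three; "spin": the turn about the tool's z in rad. In form: {"translation": [[tx, ty, tz], ...], "spin": [spin, ...]}. A call has 1 to 20 rows; each row is the pose to reach, as a shift and turn from the pose commanded when the call began, along the tool's axes at that moment; what a row does not reach only later rows make up. A row lasts 1/8 s, in which the tool goes at most 62.5 mm and 10.7 degrees, less where a joint would pass 70% of its speed; a pose out of reach is approached as far as the arm can. A call with a gripper value outside its range is refused whole. OPENING is the finger opening in cm, from 0 to 8.54, set as the call begins (- or left out, the last holds). The fingers move at their own pace and stop on an object; the grip force is fixed at half the most. Time passes only in rows, so rows that repeat a pose let the fingers close. It gives the time, the measured TCP pose, the force, the opening and the grip force at its end, in the units of the state.
- robot.get_state(): the state, without advancing time (a new reading comes with each control period).
- robot.camera(name): name is "scene" or "top"; returns a dict with "color" (384x512x3 uint8, red, green, blue), "intrinsics" (3x3 intrinsics, pixels), "rvec" (rotation vector, rad) and "tvec" (3), from world to camera coordinates, as OpenCV has them. Camera axes: x right, y down, z forward; pixel columns grow to the right and rows downward; lengths in m; the calibration is good to about 2 mm. A picture is of the moment at which its call begins. There is no depth.
- robot.hand_in(): hands the job in; it is judged then, once.
The state is a dict: "time_s": time; "qpos": joint angles; "qvel": joint speeds; "tau": joint torques, N m; "eef_pos": TCP position; "orientation": TCP orientation; "force": force on the tool from outside, world axes, zero at the start; "wrist_torque": the same for the moment, N m; "finger_gap": finger opening in m; "grasp_force": force on a finger pad.
Only numpy, scipy, OpenCV 4.12 (cv2) and the standard library are available. Lean on these libraries where they do the work, as an engineer would, in place of code of your own. Each camera call takes 0.05 s, during which the arm holds its last target. There are 200 camera calls.

## Task

The half-round aluminium casting lies sunk in its steel die with no room to get hold of it, and a key hidden under it lets it roll one way only: feel by gentle pressing which long edge of its flat face gives way, never forcing an edge that does not, and press that one down so that the casting rolls in the cavity and its other edge stands up proud. Take it there by its two end faces, lift it out, and set it down, not dropped, round side down in the two-bar cradle on the bench scale, centred, in line with the bars and with its flat face level; let go. Leave the other things on the bench where they are.

Things in the scene. Friction and masses are not known exactly. Their poses are not given: they have to be found in the camera images.
- casting: half-round (D-section) aluminium casting, 0.3 to 0.6 kg: radius 55, length 56 mm. Origin: centre of its flat face (110 x 56). x across the flat face (long edges at x = +-55), y along the axis (end faces at y = +-28), z out of the flat face, up at the start; round belly to -z. Marks on it are flush. Pressed 40 mm from the centre it rolls at some 3 to 10 N and stays where it is left.
- die: fixed dark steel die block, 170 (x) x 100 (y) x 71 mm (z), origin under its centre, z up. Half-round cavity of radius 56 along its y, 62 long between end walls 19 thick, its axis 70 above the origin. The casting lies in it, axis along y, flat face 2 below the die's top, 1 clear around, 3 at each end. A hidden key blocks the roll at x = +48 or -48: that edge gives only 2 to 3 mm, the other over 20.
- seat (a point): where the seated casting's origin lies, 125 mm above the table, on the fixed bench scale (yellow, platform 240 x 220 mm, 54 high). x across the cradle's bars, y along them, z up. Two round bars 12 thick, 110 long, 60 apart centre to centre, axes 53 below this point; the casting lies between them, axis along them (either way round). Friction keeps it at the tilt it is let go.
- battery: bystander: black tool battery 115 x 75 x 62 mm, origin at its underside
- screwdriver: bystander: screwdriver 200 mm long, lying along its x
- carton: bystander: cardboard box 120 x 90 x 80 mm, origin at its underside
- wrench: bystander: steel wrench 190 mm long, lying along its x
- tape: bystander: roll of tape, 100 mm outside, 45 mm high, origin at its underside
- can: bystander: can 66 mm thick, 150 mm high, origin at its underside
- bush: bystander: brass bush 40 mm thick, 18 mm high, standing near a corner of the scale's platform, origin at its underside

How it is judged:
By the outcome, as a careful person would: the job done as asked, in the order asked, and still so for the second after the job is handed in, with the robot touching nothing.
It also fails if it takes over 61 s, if anything falls off the work surface, if the arm or the gripper's body presses on something with over 40 N, if the wrist force passes 120 N, or if a joint passes its speed limit or range.

## Working session

There is one attempt and no reset: what is moved stays moved. The work goes in short steps, Python scripts to look and compute and a shell command to move; the robot and the scene stay as the last step left them, time stands still between calls to the robot, and variables do not carry over. Pictures are saved under pics/ and viewed, at most 11 in all, crops included, and the job is handed in when it is done.

```bash
mkdir -p pics; python3 - <<'E'
from station import robot
import cv2,pickle
s=robot.get_state();print(s)
for n in("scene","top"):
    c=robot.camera(n);pickle.dump(c,open(n+'.pkl','wb'))
    cv2.imwrite(f'pics/{n}0.png',c['color'][:,:,::-1]);print(n,c['intrinsics'],c['rvec'],c['tvec'])
E
```

```text
{'time_s': 0.0, 'qpos': array([-1.33170241,  0.60017314, -0.00253845,  1.60013689,  0.00180937,
        0.94289873, -0.07979146]), 'qvel': array([-1.20705118e-03, -1.11053353e-04,  1.07910524e-03, -1.09369914e-05,
       -1.03788552e-03, -7.42645622e-04, -6.52707087e-04]), 'tau': array([-1.68366528e-04, -7.76450586e+01,  1.56512808e+00, -2.58019459e+01,
        1.24066739e-02,  8.80440959e-03, -4.17593640e-05]), 'eef_pos': array([0.22503722, 0.68868741, 0.23037984]), 'orientation': array([-4.93867422e-01, -3.10243178e+00,  2.53077123e-03]), 'force': array([-0.00820612,  0.01149318, -0.09052813]), 'wrist_torque': array([ 0.00355417, -0.00782937, -0.00475426]), 'grasp_force': 0.0, 'finger_gap': 0.08568121791410789}
scene [[355.33008787   0.         257.4428411 ]
 [  0.         355.33008787 189.91971572]
 [  0.           0.           1.        ]] [ 2.02299416  1.2308647  -0.53062422] [-0.26629617 -0.29728727  1.65767149]
top [[388.41609126   0.         259.1711094 ]
 [  0.         388.41609126 186.12413046]
 [  0.           0.           1.        ]] [ 2.14597502 -2.20824076  0.04418466] [0.02844813 0.59386414 1.30660763]
```

View pics/top0.png

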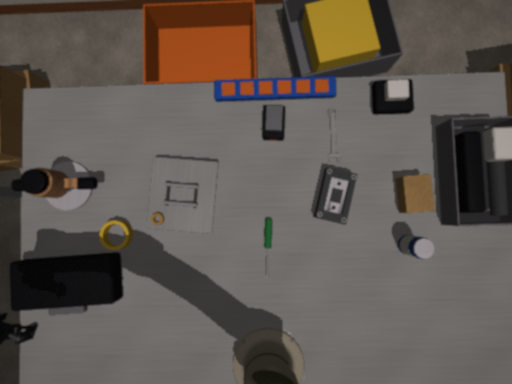

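View pics/scene0.png

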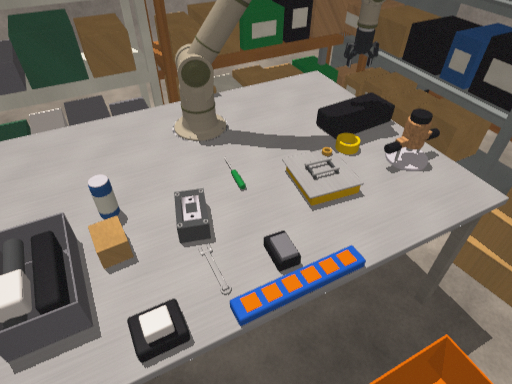

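The top view shows the die at about (335,193), with the scale and cradle at about (183,195), the bush at (158,218) and the base at (268,360). I'll enlarge the die and the scale.

```bash
cat > h.py <<'E'
import numpy as np,cv2
def ray(c,uv,z):
    R=cv2.Rodrigues(np.array(c['rvec']))[0];t=np.ravel(c['tvec'])
    uv=np.atleast_2d(uv).astype(float)
    d=np.c_[uv,np.ones(len(uv))]@np.linalg.inv(c['intrinsics']).T@R
    o=-R.T@t
    return o+d*((z-o[2])/d[:,2])[:,None]
def proj(c,p):
    return cv2.projectPoints(np.atleast_2d(p).astype(float),np.array(c['rvec']),np.array(c['tvec']),c['intrinsics'],None)[0][:,0]
E
python3 - <<'E'
import cv2,pickle,numpy as np
t=pickle.load(open('top.pkl','rb'))['color'];s=pickle.load(open('scene.pkl','rb'))['color']
def cr(i,x,y,w,h,k):return cv2.resize(np.clip(i[y:y+h,x:x+w,::-1]*1.0*1.5,0,255).astype('uint8'),None,fx=k,fy=k,interpolation=cv2.INTER_CUBIC)
a=np.hstack([cr(t,305,160,60,70,6),cr(t,143,150,80,70+20,6)[:420]])
cv2.imwrite('pics/crop1.png',a);print(a.shape)
cv2.imwrite('pics/crop2.png',cr(s,165,140,200,110,4))
E
```

```text
(420, 840, 3)
```

View pics/crop1.png

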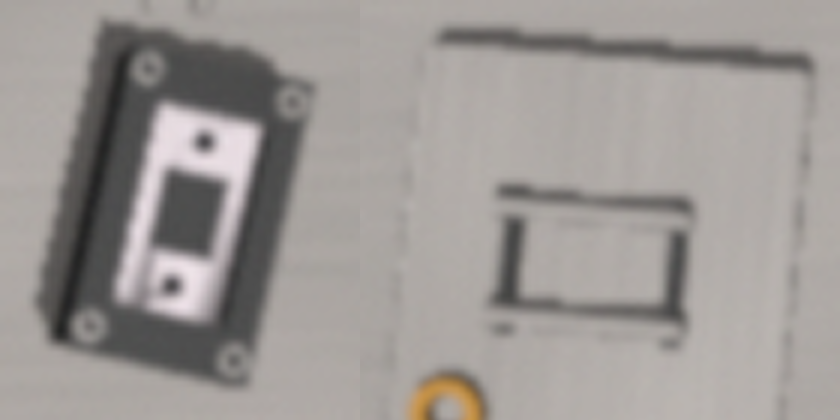

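View pics/crop2.png

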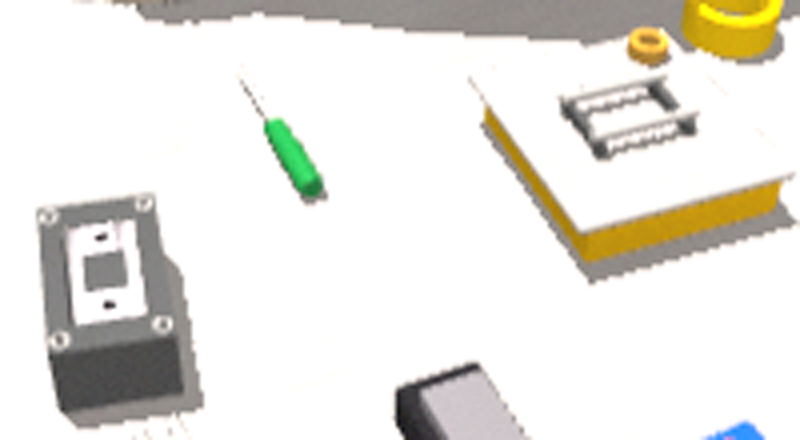

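The crops show the casting as a bright rectangle in the die, with a central square and two dots. The cradle bars run left-right in the top view, at about (183,185) and (183,204), with dark end pieces. Next I'll measure the casting and bolts by mask and look more closely at the cradle.

```bash
python3 - <<'E'
import cv2,pickle,numpy as np
from h import *
T=pickle.load(open('top.pkl','rb'));S=pickle.load(open('scene.pkl','rb'))
for n,c,b in(('top',T,(305,160,60,70)),('scene',S,(170,180,45,65))):
    x,y,w,h=b;i=c['color'][y:y+h,x:x+w];k=8
    g=cv2.resize(cv2.cvtColor(i,cv2.COLOR_RGB2GRAY),None,fx=k,fy=k,interpolation=cv2.INTER_CUBIC)
    print(n,np.percentile(g,[5,25,50,75,95]))
    for th in(110,130,150):
      cs,_=cv2.findContours((g>th).astype('uint8'),cv2.RETR_LIST,cv2.CHAIN_APPROX_NONE)
      for q in cs:
        a=cv2.contourArea(q)/k/k
        if 8<a<900:
            px=(q[:,0]+.5)/k-.5+[x,y]
            W=ray(c,px,.069)[:,:2].astype('float32')
            r=cv2.minAreaRect(W*1000);print(th,round(a,1),px.mean(0).round(1),np.round(r[0],1),np.round(r[1],1),round(r[2],1))
o=[]
for c,b in((T,(160,175,46,40)),(S,(298,150,50,40))):
    x,y,w,h=b;i=c['color'][y:y+h,x:x+w,::-1].astype(float)
    i=np.clip((i-i.min())/(np.percentile(i,98)-i.min())*255,0,255).astype('uint8')
    o.append(cv2.resize(i,(600*w//50 if 0 else 400,int(400*h/w)),interpolation=cv2.INTER_NEAREST))
H=max(a.shape[0] for a in o)
cv2.imwrite('pics/crop3.png',np.hstack([np.pad(a,((0,H-a.shape[0]),(0,0),(0,0))) for a in o]))
E
```

```text
top [ 47.  59. 110. 113. 132.]
110 12.4 [332.9 207.3] [ 514.6 -227.9] [11.7 14.7] 43.1
110 36.2 [358.6 201.4] [ 532.4 -311.4] [39.4 12.6] 88.4
110 161.2 [335.8 195.4] [ 553.6 -239. ] [38.4 50.1] 76.4
110 74.4 [360.  190.4] [ 568.8 -316.4] [32.4 29.9] 87.4
110 10.6 [338.6 183.2] [ 593.1 -249.7] [11.8 12.2] 43.2
110 16.7 [360.4 182.8] [ 591.9 -320.7] [26.1 10.2] 84.1
110 528.2 [334.9 195.5] [ 555.1 -237.9] [ 56.4 111.3] 73.5
110 108.1 [355.3 166.6] [ 642.3 -299.8] [72.5 28. ] 88.2
110 47.1 [352.5 160.6] [ 664.7 -298.6] [76.7  9.5] 88.2
110 15.3 [332.9 161.2] [ 665.1 -233.7] [18.7 12.8] 88.2
130 50.0 [334.7 206.7] [ 515.6 -233. ] [30.6 29.3] 74.2
130 18.7 [338.6 183.1] [ 593.3 -250.1] [15.5 16.5] 54.4
130 182.9 [334.7 190.8] [ 556.8 -239.4] [ 53.  102.5] 74.6
scene [ 50.  87. 123. 182. 202.]
110 21.4 [208.4 243.5] [ 720.7 -244.1] [39.  11.9] 62.9
110 19.8 [205.2 220.6] [ 633.  -219.1] [17.7 19.1] 58.7
110 88.8 [190.7 207.3] [ 555.4 -238.6] [34.4 43.2] 75.9
110 441.8 [190.9 207.7] [ 554.5 -237.8] [ 59.5 119.4] 74.6
130 16.4 [208.5 243.7] [ 721.5 -244. ] [38.1 10.4] 62.9
130 98.7 [190.8 207.3] [ 554.7 -238.2] [35.4 46.8] 74.8
130 418.0 [191.  207.8] [ 554.7 -237.8] [ 57.7 116.3] 74.7
150 8.7 [191.8 215.8] [ 593.8 -248.7] [12.2 13.1] 49.4
150 108.2 [190.8 207.2] [ 554. -238.] [37.  50.4] 74.6
150 393.6 [191.3 207.2] [ 554.7 -237.7] [ 56.4 113.6] 74.6
```

View pics/crop3.png

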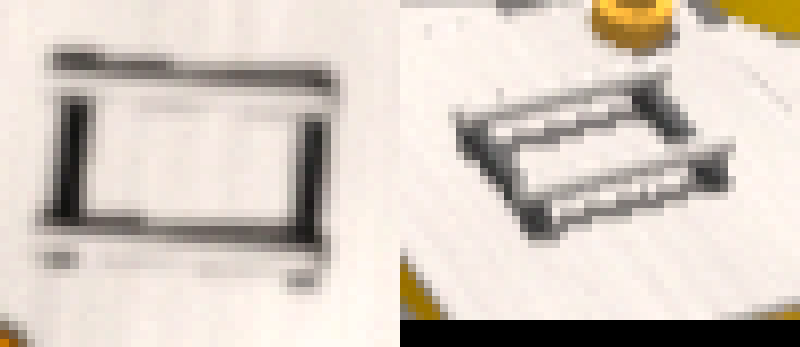

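The casting measurements agree in both views: centre about (554.8, -238.0) mm, long axis at -15.4°, 111 mm long, and the dots ±40 mm from the centre. In the cradle crop, the bright bars cross dark end supports. I'll take profiles across and along the bars in both views.

```bash
python3 - <<'E'
import cv2,pickle,numpy as np
from h import *
T=pickle.load(open('top.pkl','rb'));S=pickle.load(open('scene.pkl','rb'))
P=lambda x,y:(160+x/8.7-.5,175+y/8.7-.5)
q=ray(T,[P(50,82),P(338,108),P(40,240),P(325,262)],.074)[:,:2]*1000
print('top corners',q.round(1),q.mean(0))
Q=lambda x,y:(298+x/8-.5,150+y/8-.5)
q2=ray(S,[Q(55,116),Q(265,77),Q(125,197),Q(335,148)],.074)[:,:2]*1000
print('scene corners',q2.round(1),q2.mean(0))
for n,c in(('T',T),('S',S)):
    R=cv2.Rodrigues(np.array(c['rvec']))[0];print(n,'cam',(-R.T@np.ravel(c['tvec'])).round(3))
c0=q.mean(0);d=q[0]-q[1]+q[2]-q[3];d/=np.linalg.norm(d);e=np.array([-d[1],d[0]]);e*=np.sign(e[0])
print('dir',d,np.degrees(np.arctan2(d[1],d[0])))
for n,c in(('T',T),('S',S)):
  g=cv2.cvtColor(c['color'],cv2.COLOR_RGB2GRAY)
  def prof(pts):
    p=proj(c,np.c_[pts/1000,np.full(len(pts),.072)]).astype('float32')
    return cv2.remap(g,p[:,0][None],p[:,1][None],cv2.INTER_LINEAR)[0]
  r=np.arange(-50,51,3)
  print(n,'across',list(r))
  for a in(-52,-47,-42,-20,0,20,42,47,52):print(a,list(map(int,prof(c0+d*a+e*r[:,None]))))
  r=np.arange(-66,67,3);print('along',list(r))
  for a in(-38,-34,-30,-26,-15,0,15,26,30,34,38):print(a,list(map(int,prof(c0+e*a+d*r[:,None]))))
E
```

```text
top corners [[607.2 319.3]
 [594.2 210. ]
 [547.6 323.8]
 [536.2 216. ]] [571.30694574 267.28162241]
scene corners [[535.8 217.7]
 [555.8 324.3]
 [600.3 213.3]
 [614.8 320.8]] [576.68178071 269.04071843]
T cam [ 0.509 -0.019  1.342]
S cam [ 1.383 -0.438  0.896]
dir [0.11175013 0.99373634] 83.58378706001517
T across [np.int64(-50), np.int64(-47), np.int64(-44), np.int64(-41), np.int64(-38), np.int64(-35), np.int64(-32), np.int64(-29), np.int64(-26), np.int64(-23), np.int64(-20), np.int64(-17), np.int64(-14), np.int64(-11), np.int64(-8), np.int64(-5), np.int64(-2), np.int64(1), np.int64(4), np.int64(7), np.int64(10), np.int64(13), np.int64(16), np.int64(19), np.int64(22), np.int64(25), np.int64(28), np.int64(31), np.int64(34), np.int64(37), np.int64(40), np.int64(43), np.int64(46), np.int64(49)]
-52 [119, 119, 117, 109, 101, 99, 98, 93, 82, 74, 75, 85, 92, 92, 90, 90, 90, 89, 88, 88, 88, 89, 90, 92, 95, 99, 101, 98, 91, 88, 93, 103, 112, 114]
-47 [118, 118, 114, 104, 89, 93, 103, 102, 85, 64, 52, 52, 54, 54, 54, 56, 57, 57, 57, 56, 56, 56, 56, 56, 64, 84, 101, 102, 88, 72, 71, 87, 104,
[... 8519 characters left out ...]
3, 173, 172, 173, 173, 179]
30 [177, 171, 149, 80, 78, 105, 126, 146, 155, 155, 154, 151, 152, 153, 154, 153, 152, 153, 152, 153, 154, 152, 149, 150, 153, 153, 152, 150, 150, 151, 154, 155, 150, 144, 141, 147, 152, 153, 152, 151, 150, 153, 157, 170, 182]
34 [177, 173, 138, 97, 88, 101, 113, 122, 125, 126, 131, 132, 126, 124, 126, 127, 134, 130, 125, 125, 125, 129, 131, 128, 124, 124, 125, 131, 130, 127, 125, 126, 129, 131, 122, 123, 126, 125, 123, 122, 123, 131, 151, 181, 181]
38 [177, 167, 138, 97, 82, 82, 86, 91, 105, 119, 133, 122, 124, 128, 129, 130, 128, 124, 139, 136, 129, 131, 122, 131, 140, 131, 129, 128, 122, 137, 138, 130, 128, 103, 87, 91, 95, 96, 90, 102, 129, 154, 176, 182, 181]
```

```bash
cat >> h.py <<'E'
from scipy.spatial.transform import Rotation as Ro
C=np.array([554.8,-238.0]);AC=np.radians(-15.45);SEAT=np.array([571.4,268.6]);AS=np.radians(83.6)
XC=np.array([np.cos(AC),np.sin(AC)])
def st():
    from station import robot
    s=robot.get_state();R=Ro.from_rotvec(s['orientation']).as_matrix()
    return s,R
def to(xy,z,ydir=None):
    """shift (cm, tool axes) and spin to bring TCP to xy (mm), z (mm), tool y to world angle ydir"""
    s,R=st();p=np.r_[xy,z]/1000
    t=R.T@(p-s['eef_pos'])*100;a=np.arctan2(R[1,1],R[0,1])
    sp=0 if ydir is None else -((ydir-a+np.pi/2)%np.pi-np.pi/2)
    print('t',round(s['time_s'],2),'pos',(s['eef_pos']*1000).round(1),'F',s['force'].round(1),'gap',round(s['finger_gap'],4),'gf',round(s['grasp_force'],1),'tilt',R[:,2].round(4),'yaw',round(np.degrees(a),2))
    print('shift cm',t.round(2),'spin',round(sp,3))
E
python3 -c "
from h import *
to(C+38*XC,130,AC+np.pi/2);to(C-38*XC,130,AC+np.pi/2)"
```

```text
t 0.1 pos [225.1 688.7 230.5] F [-0.4  0.7 -0.5] gap 0.0853 gf 0.0 tilt [-3.0e-04 -1.4e-03 -1.0e+00] yaw 71.91
shift cm [-63.92 -77.66  10.17] spin -0.046
t 0.1 pos [225.1 688.7 230.5] F [-0.4  0.7 -0.5] gap 0.0853 gf 0.0 tilt [-3.0e-04 -1.4e-03 -1.0e+00] yaw 71.91
shift cm [-56.33 -78.01  10.17] spin -0.046
```

```bash
python3 -m jog '{"translation":[[-6,-3,0],[-12,-8,0],[-17,-13,0],[-22,-18,0],[-27,-23,0],[-32,-28,0],[-36,-34,0],[-39,-40,0],[-42,-46,0],[-45,-52,0],[-48,-58,0],[-51,-64,0],[-54,-70,0],[-56,-75,0],[-56.3,-78,0],[-56.3,-78,2],[-56.3,-78,6],[-56.3,-78,10],[-56.3,-78,10.2],[-56.3,-78,10.2]],"spin":[0,0,0,0,0,0,0,0,0,0,-0.02,-0.046,-0.046,-0.046,-0.046,-0.046,-0.046,-0.046,-0.046,-0.046]}' 0
python3 -c "
from h import *
to(C-38*XC,72,AC+np.pi/2)"
```

```text
time_s: 2.6
eef_pos: [0.5185, -0.2272, 0.13]
orientation: [0.422, 3.113, -0.0]
force: [-0.2, 0.3, -0.1]
finger_gap: 0.0001
grasp_force: 0.0
t 2.6 pos [ 518.5 -227.2  130. ] F [-0.2  0.3 -0.1] gap 0.0001 gf 0.0 tilt [ 2.e-04 -2.e-04 -1.e+00] yaw 74.56
shift cm [ 0.01 -0.07  5.8 ] spin 0.0
```

```bash
python3 -m jog '{"translation":[[0,-0.1,2.5],[0,-0.1,5],[0,-0.1,5.7],[0,-0.1,5.9],[0,-0.1,6.0],[0,-0.1,6.05],[0,-0.1,6.1],[0,-0.1,6.1]],"spin":[0,0,0,0,0,0,0,0]}'
python3 -m jog '{"translation":[[0,0,0.05],[0,0,0.05],[0,0,0.05]],"spin":[0,0,0]}'
```

```text
time_s: 3.6
eef_pos: [0.518, -0.2282, 0.0688]
orientation: [0.422, 3.112, -0.0]
force: [-1.3, -0.3, 5.6]
finger_gap: 0.0
grasp_force: 2.7
time_s: 3.98
eef_pos: [0.518, -0.2282, 0.0683]
orientation: [0.423, 3.112, -0.0]
force: [-0.5, -0.0, 5.7]
finger_gap: -0.0001
grasp_force: 2.6
```

Contact is at z≈0.069, as expected. I'll keep going in small steps.

```bash
python3 -m jog '{"translation":[[0,0,0.04],[0,0,0.08],[0,0,0.08]],"spin":[0,0,0]}'
python3 -m jog '{"translation":[[0,0,0.03],[0,0,0.06],[0,0,0.06]],"spin":[0,0,0]}'
```

```text
time_s: 4.35
eef_pos: [0.518, -0.2282, 0.0675]
orientation: [0.423, 3.113, -0.0]
force: [-0.7, 0.4, 5.2]
finger_gap: 0.0002
grasp_force: 2.6
time_s: 4.72
eef_pos: [0.5179, -0.2282, 0.0668]
orientation: [0.423, 3.113, -0.0]
force: [0.3, 0.2, 6.0]
finger_gap: 0.0
grasp_force: 2.5
```

```bash
python3 -m jog '{"translation":[[0,0,0.03],[0,0,0.06],[0,0,0.06]],"spin":[0,0,0]}'
python3 -m jog '{"translation":[[0,0,0.03],[0,0,0.06],[0,0,0.06]],"spin":[0,0,0]}'
```

```text
time_s: 5.1
eef_pos: [0.5179, -0.2282, 0.0662]
orientation: [0.423, 3.113, -0.0]
force: [-1.4, 0.9, 5.3]
finger_gap: -0.0
grasp_force: 2.8
time_s: 5.48
eef_pos: [0.518, -0.2282, 0.0655]
orientation: [0.422, 3.113, -0.0]
force: [-0.8, 0.3, 5.3]
finger_gap: -0.0001
grasp_force: 2.5
```

```bash
python3 -m jog '{"translation":[[0,0,0.08],[0,0,0.16],[0,0,0.24],[0,0,0.3],[0,0,0.3]],"spin":[0,0,0,0,0]}'
python3 -m jog '{"translation":[[0,0,0.08],[0,0,0.16],[0,0,0.24],[0,0,0.3],[0,0,0.3]],"spin":[0,0,0,0,0]}'
python3 -m jog '{"translation":[[0,0,0.07],[0,0,0.14],[0,0,0.2],[0,0,0.2]],"spin":[0,0,0,0]}'
python3 - <<'E'
from station import robot
import cv2,numpy as np
o=[]
for n,(x,y,w,h) in(("scene",(150,160,90,90)),("top",(295,150,90,90))):
    c=robot.camera(n)['color'][y:y+h,x:x+w,::-1]
    o.append(cv2.resize(c,(400,400),interpolation=cv2.INTER_CUBIC))
cv2.imwrite('pics/roll.png',np.hstack(o))
E
```

```text
time_s: 6.1
eef_pos: [0.5183, -0.2283, 0.0627]
orientation: [0.422, 3.112, -0.0]
force: [-0.3, -0.5, 6.8]
finger_gap: 0.0
grasp_force: 3.1
time_s: 6.72
eef_pos: [0.519, -0.2285, 0.06]
orientation: [0.422, 3.111, -0.001]
force: [0.5, -0.7, 7.7]
finger_gap: -0.0001
grasp_force: 3.8
time_s: 7.22
eef_pos: [0.5193, -0.2286, 0.0581]
orientation: [0.422, 3.11, -0.001]
force: [1.3, -0.1, 7.6]
finger_gap: 0.0002
grasp_force: 3.8
```

View pics/roll.png

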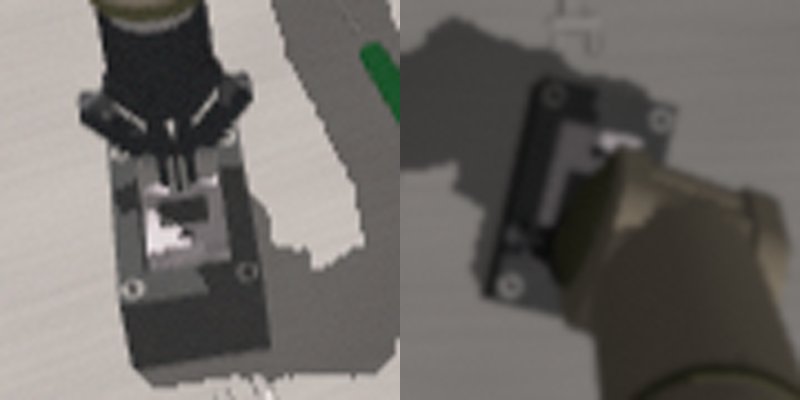

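The scene crop shows the near edge pressed down and the far edge risen, its lower border at about (192,219) px in the full image. I'll work out the tilt from that edge.

```bash
python3 - <<'E'
from h import *
import pickle
c=pickle.load(open('scene.pkl','rb'))
for th in range(0,40,4):
    a=np.radians(th);Y=np.array([-XC[1],XC[0]])
    print(th,[proj(c,np.r_[(C+XC*55*np.cos(a)+Y*v)/1000,.069+.055*np.sin(a)])[0].round(1).tolist() for v in(-28,28)])
from station import robot
g=robot.camera('scene');cv2.imwrite('pics/x.png',g['color'][:,:,::-1])
G=cv2.cvtColor(g['color'],cv2.COLOR_RGB2GRAY)
for x in range(184,201,2):print(x,G[204:230,x].tolist())
E
```

```text
0 [[183.2, 220.3], [201.0, 217.7]]
4 [[183.1, 219.5], [200.9, 216.9]]
8 [[182.9, 218.5], [200.8, 216.0]]
12 [[182.8, 217.6], [200.7, 215.0]]
16 [[182.6, 216.5], [200.5, 214.0]]
20 [[182.4, 215.5], [200.4, 212.9]]
24 [[182.2, 214.3], [200.2, 211.8]]
28 [[182.1, 213.2], [200.1, 210.6]]
32 [[181.9, 212.0], [199.9, 209.5]]
36 [[181.7, 210.8], [199.8, 208.3]]
184 [109, 107, 107, 170, 205, 215, 217, 220, 221, 219, 220, 222, 175, 113, 120, 123, 112, 95, 91, 90, 89, 89, 92, 75, 55, 51]
186 [103, 72, 48, 48, 76, 90, 84, 181, 218, 219, 218, 217, 179, 126, 112, 116, 104, 93, 89, 90, 90, 88, 90, 71, 54, 52]
188 [96, 65, 47, 47, 51, 75, 99, 188, 220, 220, 217, 179, 130, 115, 120, 115, 98, 93, 91, 91, 92, 90, 81, 60, 52, 54]
190 [89, 55, 47, 53, 50, 49, 73, 180, 154, 139, 211, 182, 123, 122, 124, 115, 97, 93, 93, 94, 93, 93, 75, 56, 53, 53]
192 [81, 48, 48, 47, 48, 49, 92, 92, 57, 134, 182, 159, 124, 121, 115, 105, 93, 94, 91, 92, 91, 91, 72, 50, 54, 51]
194 [63, 50, 49, 50, 49, 60, 96, 112, 111, 111, 118, 123, 125, 120, 113, 100, 71, 78, 91, 92, 93, 81, 63, 51, 51, 54]
196 [85, 76, 68, 61, 56, 74, 101, 111, 112, 112, 109, 107, 107, 112, 97, 69, 53, 52, 51, 53, 78, 81, 60, 54, 55, 52]
198 [111, 112, 109, 110, 111, 111, 111, 110, 113, 112, 109, 103, 107, 112, 96, 66, 52, 54, 54, 55, 53, 52, 52, 53, 53, 55]
200 [63, 73, 82, 81, 86, 100, 106, 108, 106, 108, 103, 103, 112, 119, 90, 53, 51, 54, 53, 53, 54, 52, 51, 54, 52, 55]
```

```bash
python3 -m jog '{"translation":[[0,0,0.08],[0,0,0.16],[0,0,0.24],[0,0,0.3],[0,0,0.3]],"spin":[0,0,0,0,0]}'
python3 -m jog '{"translation":[[0,0,0.07],[0,0,0.14],[0,0,0.2],[0,0,0.2]],"spin":[0,0,0,0]}'
```

```text
time_s: 8.0
eef_pos: [0.5202, -0.2289, 0.0556]
orientation: [0.422, 3.108, -0.002]
force: [1.8, -0.8, 13.2]
finger_gap: 0.0
grasp_force: 5.4
time_s: 8.5
eef_pos: [0.5198, -0.2288, 0.0533]
orientation: [0.422, 3.109, -0.001]
force: [1.6, -0.4, 7.7]
finger_gap: -0.0001
grasp_force: 2.9
```

```bash
python3 -m jog '{"translation":[[0,0,0.07],[0,0,0.14],[0,0,0.14]],"spin":[0,0,0]}'
python3 -m jog '{"translation":[[0,0,0.06],[0,0,0.12],[0,0,0.12]],"spin":[0,0,0]}'
```

```text
time_s: 8.88
eef_pos: [0.5201, -0.2289, 0.0521]
orientation: [0.422, 3.108, -0.002]
force: [1.7, -0.5, 11.5]
finger_gap: 0.0
grasp_force: 4.6
time_s: 9.25
eef_pos: [0.5206, -0.229, 0.0513]
orientation: [0.422, 3.107, -0.002]
force: [1.9, -0.6, 14.1]
finger_gap: 0.0002
grasp_force: 5.8
```

```bash
python3 -m jog '{"translation":[[0,0,-3],[0,0,-7],[0,0,-7]],"spin":[0,0,0]}' 7.5
python3 -c "
from h import *
to(C+44*XC,70,AC+np.pi/2)"
```

```text
time_s: 9.62
eef_pos: [0.5193, -0.2287, 0.1222]
orientation: [0.422, 3.108, -0.002]
force: [0.1, 0.3, -1.1]
finger_gap: 0.0545
grasp_force: 0.0
t 9.62 pos [ 519.3 -228.7  122.2] F [ 0.1  0.3 -1.1] gap 0.0545 gf 0.0 tilt [ 0.0046 -0.0016 -1.    ] yaw 74.53
shift cm [-8.05  0.06  5.26] spin -0.0
```

```bash
python3 -m jog '{"translation":[[-4,0,0],[-8,0,0],[-8,0,1.5],[-8,0,1.5],[-8,0,1.5]],"spin":[0,0,0,0,0]}'
python3 - <<'E'
from h import *
to(C+44*XC,70,AC+np.pi/2)
from station import robot
o=[]
for n,(x,y,w,h) in(("scene",(150,160,90,90)),("top",(295,150,90,90))):
    c=robot.camera(n)['color'][y:y+h,x:x+w,::-1]
    o.append(cv2.resize(c,(400,400),interpolation=cv2.INTER_CUBIC))
cv2.imwrite('pics/roll2.png',np.hstack(o))
E
```

```text
time_s: 10.25
eef_pos: [0.5936, -0.2492, 0.1041]
orientation: [-0.423, -3.111, -0.0]
force: [0.1, -0.5, 0.7]
finger_gap: 0.0749
grasp_force: 0.0
t 10.25 pos [ 593.6 -249.2  104.1] F [ 0.1 -0.5  0.7] gap 0.0749 gf 0.0 tilt [-1.8e-03  5.0e-04 -1.0e+00] yaw 74.53
shift cm [-0.37  0.05  3.41] spin -0.0
```

View pics/roll2.png

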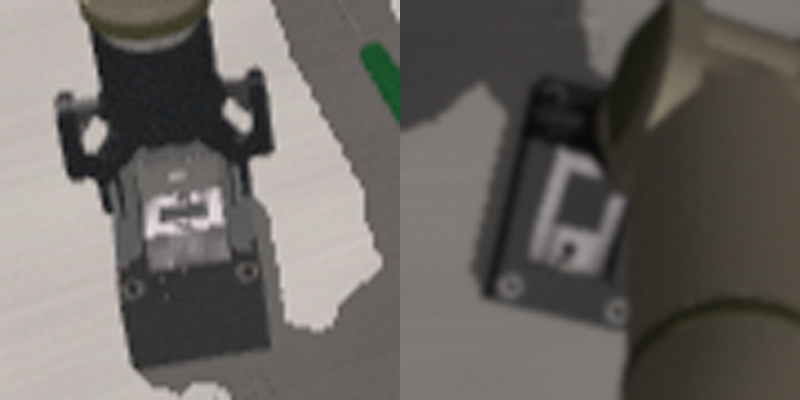

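The far edge now stands proud, at crop row ≈225, so about 26°, and the fingers straddle the end faces. Descend and close.

```bash
python3 -m jog '{"translation":[[-0.4,0.05,1.5],[-0.4,0.05,2.6],[-0.4,0.05,3.2],[-0.4,0.05,3.4],[-0.4,0.05,3.4]],"spin":[0,0,0,0,0]}'
python3 -m jog '{"translation":[[0,0,0],[0,0,0],[0,0,0],[0,0,0],[0,0,0],[0,0,0]],"spin":[0,0,0,0,0,0]}' 4.5
python3 -c "
from h import *
to(C+44*XC,70,AC+np.pi/2)"
```

```text
time_s: 10.98
eef_pos: [0.5989, -0.25, 0.0705]
orientation: [-0.423, -3.113, 0.0]
force: [0.8, -0.1, 0.8]
finger_gap: 0.0747
grasp_force: 0.0
time_s: 11.72
eef_pos: [0.5992, -0.2501, 0.071]
orientation: [0.422, 3.112, -0.0]
force: [-0.3, 0.6, 5.4]
finger_gap: 0.0545
grasp_force: 67.0
t 11.72 pos [ 599.2 -250.1   71. ] F [-0.3  0.6  5.4] gap 0.0545 gf 67.0 tilt [ 6.e-04 -2.e-04 -1.e+00] yaw 74.54
shift cm [ 0.2  -0.02  0.1 ] spin -0.0
```

```bash
python3 -m jog '{"translation":[[0,0,-0.2],[0,0,-0.5],[0,0,-1],[0,0,-1.5],[0,0,-2]],"spin":[0,0,0,0,0]}'
python3 -m jog '{"translation":[[0,0,-1],[0,0,-2],[0,0,-3],[0,0,-4],[0,0,-5],[0,0,-6],[0,0,-7],[0,0,-7],[0,0,-7]],"spin":[0,0,0,0,0,0,0,0,0]}'
python3 - <<'E'
from h import *
from station import robot
o=[]
for n,(x,y,w,h) in(("scene",(140,110,120,120)),("top",(295,130,120,120))):
    c=robot.camera(n)['color'][y:y+h,x:x+w,::-1]
    o.append(cv2.resize(c,(400,400),interpolation=cv2.INTER_CUBIC))
cv2.imwrite('pics/lift.png',np.hstack(o))
to(SEAT,200,AS)
E
```

```text
time_s: 12.35
eef_pos: [0.599, -0.25, 0.091]
orientation: [0.423, 3.113, -0.0]
force: [0.4, -0.4, -5.3]
finger_gap: 0.0546
grasp_force: 65.9
time_s: 13.48
eef_pos: [0.5988, -0.2499, 0.1604]
orientation: [-0.422, -3.113, -0.0]
force: [0.6, -0.2, -5.9]
finger_gap: 0.0546
grasp_force: 66.0
t 13.57 pos [ 598.7 -249.9  160.1] F [ 0.2  0.5 -4.9] gap 0.0543 gf 66.0 tilt [-8.e-04  3.e-04 -1.e+00] yaw 74.55
shift cm [16.45 49.25 -3.97] spin -0.158
```

View pics/lift.png

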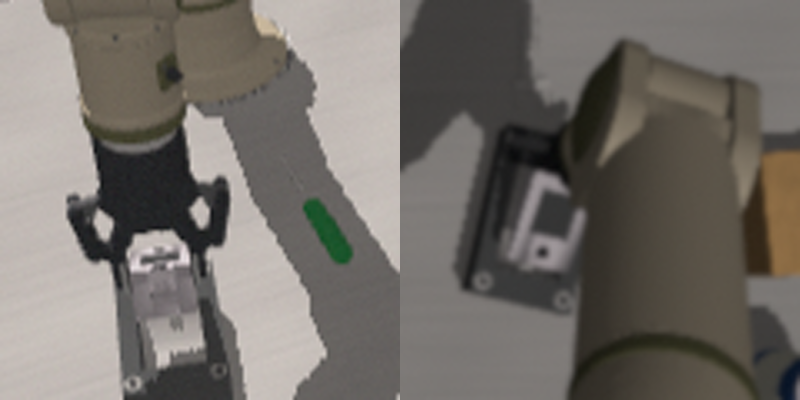

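The casting is held, with about 5.4 N of weight on the wrist, and the tilt looks about the same. Its axis lies 46 mm along tool +x from the TCP.

```bash
python3 -c "
from h import *
e=np.array([np.cos(AS+np.pi/2),np.sin(AS+np.pi/2)])
to(SEAT-46*e,195,AS)"
```

```text
t 13.57 pos [ 598.7 -249.9  160.1] F [ 0.2  0.5 -4.9] gap 0.0543 gf 66.0 tilt [-8.e-04  3.e-04 -1.e+00] yaw 74.55
shift cm [11.9  49.97 -3.48] spin -0.158
```

```bash
python3 -m jog '{"translation":[[0,0,-2],[0.5,2,-3.5],[1.5,5,-3.5],[2.5,9,-3.5],[3.5,13,-3.5],[4.5,17,-3.5],[5.5,21,-3.5],[6.5,25,-3.5],[7.5,29,-3.5],[8.5,33,-3.5],[9.5,37,-3.5],[10.5,41,-3.5],[11,44.5,-3.5],[11.5,47,-3.5],[11.7,49,-3.5],[11.9,50,-3.5],[11.9,50,-3.5],[11.9,50,-3.5]],"spin":[0,0,0,0,-0.02,-0.04,-0.06,-0.08,-0.1,-0.12,-0.14,-0.158,-0.158,-0.158,-0.158,-0.158,-0.158,-0.158]}'
python3 - <<'E'
from h import *
from station import robot
import pickle
o=[]
for n,(x,y,w,h) in(("scene",(260,80,120,120)),("top",(125,140,120,120))):
    c=robot.camera(n)['color'];pickle.dump(c,open(n+'2.pkl','wb'));c=c[y:y+h,x:x+w,::-1]
    o.append(cv2.resize(c,(400,400),interpolation=cv2.INTER_CUBIC))
cv2.imwrite('pics/over.png',np.hstack(o))
e=np.array([np.cos(AS+np.pi/2),np.sin(AS+np.pi/2)])
to(SEAT-46*e,135,AS)
E
```

```text
time_s: 15.82
eef_pos: [0.6176, 0.262, 0.1956]
orientation: [-0.178, -3.136, 0.002]
force: [0.1, 0.8, -6.4]
finger_gap: 0.0544
grasp_force: 65.9
t 15.93 pos [617.7 262.2 195.7] F [-0.4 -0.5 -5.7] gap 0.0549 gf 65.9 tilt [ 0.e+00 -6.e-04 -1.e+00] yaw 83.5
shift cm [0.07 0.12 6.07] spin -0.002
```

View pics/over.png

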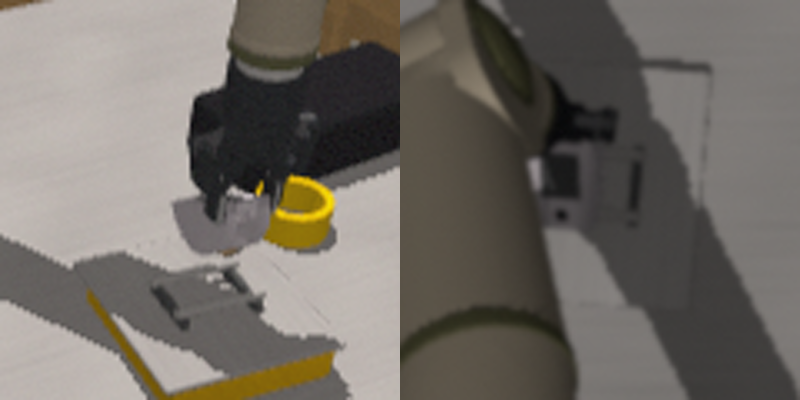

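The casting hangs above the cradle, still tilted with its far edge high. I'll lower it and then feel for contact.

```bash
python3 -m jog '{"translation":[[0.07,0.12,1.5],[0.07,0.12,3.5],[0.07,0.12,5],[0.07,0.12,6],[0.07,0.12,6.1],[0.07,0.12,6.1],[0.07,0.12,6.1]],"spin":[0,0,0,0,0,0,0]}'
python3 -m jog '{"translation":[[0,0,0.1],[0,0,0.2],[0,0,0.3],[0,0,0.4],[0,0,0.4]],"spin":[0,0,0,0,0]}'
python3 -c "
from h import *
e=np.array([np.cos(AS+np.pi/2),np.sin(AS+np.pi/2)])
to(SEAT-46*e,127,AS)"
```

```text
time_s: 16.8
eef_pos: [0.6173, 0.2651, 0.1353]
orientation: [0.175, 3.136, 0.001]
force: [0.0, 1.0, -4.1]
finger_gap: 0.0541
grasp_force: 65.8
time_s: 17.42
eef_pos: [0.6169, 0.2649, 0.1305]
orientation: [-0.175, -3.137, 0.0]
force: [-0.3, 0.1, -5.6]
finger_gap: 0.0542
grasp_force: 65.8
t 17.43 pos [616.9 264.9 130.5] F [-0.3  0.1 -5.6] gap 0.0542 gf 65.8 tilt [-2.e-04 -1.e-04 -1.e+00] yaw 83.59
shift cm [-0.04 -0.14  0.35] spin -0.0
```

```bash
python3 -m jog '{"translation":[[0,-0.14,0.05],[0,-0.14,0.15],[0,-0.14,0.25],[0,-0.14,0.25]],"spin":[0,0,0,0]}'
python3 -m jog '{"translation":[[0,0,0.05],[0,0,0.1],[0,0,0.1]],"spin":[0,0,0]}'
```

```text
time_s: 17.92
eef_pos: [0.6169, 0.2635, 0.1281]
orientation: [0.175, 3.136, 0.0]
force: [0.4, -0.2, -4.7]
finger_gap: 0.0547
grasp_force: 66.1
time_s: 18.3
eef_pos: [0.6174, 0.2635, 0.1276]
orientation: [0.176, 3.135, 0.001]
force: [1.6, -0.7, -0.7]
finger_gap: 0.0548
grasp_force: 66.4
```

```bash
python3 -m jog '{"translation":[[0,0,0.05],[0,0,0.05]],"spin":[0,0]}'
python3 -m jog '{"translation":[[0,0,0.05],[0,0,0.05]],"spin":[0,0]}'
```

```text
time_s: 18.55
eef_pos: [0.6176, 0.2635, 0.1272]
orientation: [0.176, 3.135, 0.001]
force: [3.9, -1.5, 2.8]
finger_gap: 0.0545
grasp_force: 66.8
time_s: 18.8
eef_pos: [0.6178, 0.2634, 0.127]
orientation: [0.176, 3.135, 0.001]
force: [3.9, -2.1, 6.9]
finger_gap: 0.0545
grasp_force: 67.4
```

```bash
python3 -m jog '{"translation":[[-0.06,0,0],[-0.12,0,0],[-0.12,0,0]],"spin":[0,0,0]}'
python3 -m jog '{"translation":[[0,0,0],[0,0,0],[0,0,0],[0,0,0]],"spin":[0,0,0,0]}' 6.6
```

```text
time_s: 19.18
eef_pos: [0.6178, 0.2635, 0.1269]
orientation: [0.176, 3.137, 0.0]
force: [0.3, -2.6, 8.6]
finger_gap: 0.0546
grasp_force: 67.5
time_s: 19.68
eef_pos: [0.6178, 0.2635, 0.1259]
orientation: [-0.175, -3.136, 0.0]
force: [-0.1, 0.3, 1.2]
finger_gap: 0.066
grasp_force: 0.0
```

```bash
python3 -m jog '{"translation":[[0,0,-2],[0,0,-5],[0,0,-7],[0,0,-7],[0,0,-7]],"spin":[0,0,0,0,0]}' 8
python3 - <<'E'
from h import *
from station import robot
import pickle
o=[]
for n,(x,y,w,h) in(("scene",(260,100,100,100)),("top",(135,145,100,100))):
    c=robot.camera(n)['color'];c=c[y:y+h,x:x+w,::-1]
    o.append(cv2.resize(c,(400,400),interpolation=cv2.INTER_CUBIC))
cv2.imwrite('pics/set.png',np.hstack(o))
e=np.array([np.cos(AS+np.pi/2),np.sin(AS+np.pi/2)])
to(SEAT-38*e,150,AS)
E
```

```text
time_s: 20.3
eef_pos: [0.6177, 0.2633, 0.1962]
orientation: [-0.175, -3.137, 0.0]
force: [-0.1, 0.1, -0.6]
finger_gap: 0.0805
grasp_force: 0.0
t 20.4 pos [617.5 263.2 195.4] F [-0.2  0.2  0.6] gap 0.08 gf 0.0 tilt [-1.e-03 -5.e-04 -1.e+00] yaw 83.6
shift cm [0.84 0.02 4.54] spin 0.0
```

View pics/set.png

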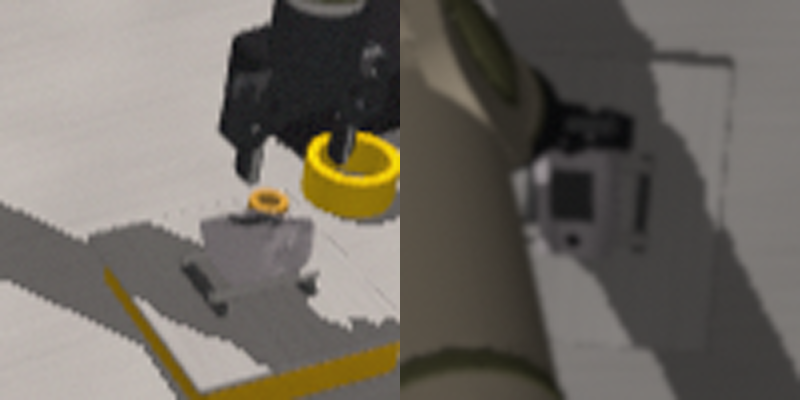

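The casting sits in the cradle with its far edge high and the bush undisturbed. Close the fingers and press the high edge down to level.

```bash
python3 -m jog '{"translation":[[0.84,0,0],[0.84,0,0],[0.84,0,0],[0.84,0,0],[0.84,0,1.5],[0.84,0,3.5],[0.84,0,4.5],[0.84,0,4.7],[0.84,0,4.9],[0.84,0,5.1],[0.84,0,5.2],[0.84,0,5.2]],"spin":[0,0,0,0,0,0,0,0,0,0,0,0]}' 0
python3 -m jog '{"translation":[[0,0,0.08],[0,0,0.16],[0,0,0.24],[0,0,0.32],[0,0,0.4],[0,0,0.4]],"spin":[0,0,0,0,0,0]}'
python3 -m jog '{"translation":[[0,0,0.08],[0,0,0.16],[0,0,0.24],[0,0,0.32],[0,0,0.4],[0,0,0.4]],"spin":[0,0,0,0,0,0]}'
```

```text
time_s: 21.9
eef_pos: [0.6099, 0.2645, 0.1446]
orientation: [0.175, 3.136, 0.001]
force: [0.1, -0.3, 3.1]
finger_gap: -0.0003
grasp_force: 1.4
time_s: 22.65
eef_pos: [0.6093, 0.2642, 0.1397]
orientation: [-0.175, -3.136, 0.001]
force: [0.5, -0.5, 0.7]
finger_gap: -0.0001
grasp_force: 0.3
time_s: 23.4
eef_pos: [0.6101, 0.2646, 0.1368]
orientation: [0.175, 3.136, 0.001]
force: [-0.2, 0.3, 6.6]
finger_gap: -0.0
grasp_force: 2.8
```

```bash
python3 -m jog '{"translation":[[0,0,0.08],[0,0,0.16],[0,0,0.24],[0,0,0.32],[0,0,0.4],[0,0,0.48],[0,0,0.56],[0,0,0.64],[0,0,0.7],[0,0,0.7]],"spin":[0,0,0,0,0,0,0,0,0,0]}'
python3 -m jog '{"translation":[[0,0,0.08],[0,0,0.16],[0,0,0.24],[0,0,0.24]],"spin":[0,0,0,0]}'
```

```text
time_s: 24.65
eef_pos: [0.6093, 0.2644, 0.1291]
orientation: [-0.175, -3.136, 0.0]
force: [-1.4, -0.1, 3.8]
finger_gap: -0.0005
grasp_force: 2.0
time_s: 25.15
eef_pos: [0.6098, 0.2642, 0.1265]
orientation: [0.176, 3.137, -0.0]
force: [0.3, 0.0, 1.4]
finger_gap: 0.0002
grasp_force: 0.6
```

```bash
python3 -m jog '{"translation":[[0,0,0.06],[0,0,0.12],[0,0,0.12],[0,0,0.12]],"spin":[0,0,0,0]}'
python3 -m jog '{"translation":[[0,0,-1],[0,0,-2],[4,0,-2],[7.6,0,-2],[7.6,0,-1],[7.6,0,-0.1],[7.6,0,-0.1],[7.6,0,-0.05],[7.6,0,-0.05]],"spin":[0,0,0,0,0,0,0,0,0]}'
```

```text
time_s: 25.65
eef_pos: [0.6099, 0.2643, 0.1256]
orientation: [0.176, 3.136, 0.0]
force: [0.8, 0.2, 4.1]
finger_gap: -0.0
grasp_force: 1.8
time_s: 26.78
eef_pos: [0.5346, 0.2726, 0.126]
orientation: [0.176, 3.136, -0.0]
force: [0.3, -0.3, 0.1]
finger_gap: 0.0001
grasp_force: 0.0
```

Now I'll feel for the face on this side in fine steps, one row pair per reading.

```bash
for i in 1 2 3 4; do :; done
python3 -m jog '{"translation":[[0,0,0.05],[0,0,0.05]],"spin":[0,0]}' | grep -E "eef|force"
python3 -m jog '{"translation":[[0,0,0.04],[0,0,0.04]],"spin":[0,0]}'| grep -E "eef|force"
python3 -m jog '{"translation":[[0,0,0.04],[0,0,0.04]],"spin":[0,0]}'| grep -E "eef|force"
```

```text
eef_pos: [0.5342, 0.2728, 0.1256]
force: [-0.2, -0.4, -0.5]
grasp_force: 0.0
eef_pos: [0.5341, 0.2728, 0.1251]
force: [-0.3, -0.7, 0.3]
grasp_force: 0.0
eef_pos: [0.5341, 0.2728, 0.1247]
force: [-0.1, -0.4, 0.6]
grasp_force: 0.0
```

```bash
python3 -m jog '{"translation":[[0,0,0.04],[0,0,0.04]],"spin":[0,0]}' | grep -E "eef|force"
python3 -m jog '{"translation":[[0,0,0.03],[0,0,0.03]],"spin":[0,0]}'| grep -E "eef|force"
```

```text
eef_pos: [0.5341, 0.2728, 0.1243]
force: [-0.6, 0.6, -0.0]
grasp_force: 0.0
eef_pos: [0.5341, 0.2728, 0.1241]
force: [-0.9, 0.2, 2.6]
grasp_force: 1.3
```

This side touches at 0.1241 and the far side at 0.1256, so the tilt is about 1.1°. I'll press the far side down another 0.7 mm.

```bash
python3 -m jog '{"translation":[[0,0,-1],[0,0,-2],[-4,0,-2],[-7.6,0,-2],[-7.6,0,-1],[-7.6,0,-0.2],[-7.6,0,-0.16],[-7.6,0,-0.12],[-7.6,0,-0.08],[-7.6,0,-0.08]],"spin":[0,0,0,0,0,0,0,0,0,0]}'| grep -E "eef|force"
python3 -c "
from h import *
to(SEAT,124.8,AS)"
```

```text
eef_pos: [0.6095, 0.2644, 0.1249]
force: [0.4, 0.4, 0.1]
grasp_force: 0.0
t 29.27 pos [609.5 264.4 124.9] F [0.4 0.4 0.1] gap -0.0003 gf 0.0 tilt [ 1.e-04  0.e+00 -1.e+00] yaw 83.61
shift cm [ 3.83 -0.01  0.01] spin 0.0
```

```bash
python3 -m jog '{"translation":[[0,0,0.03],[0,0,0.03]],"spin":[0,0]}' | grep -E "eef|force"
python3 -m jog '{"translation":[[0,0,-1],[0,0,-2],[4,0,-2],[7.6,0,-2],[7.6,0,-1],[7.6,0,-0.1],[7.6,0,-0.1],[7.6,0,-0.04],[7.6,0,-0.04]],"spin":[0,0,0,0,0,0,0,0,0]}'| grep -E "eef|force"
python3 -m jog '{"translation":[[0,0,0.03],[0,0,0.03]],"spin":[0,0]}' | grep -E "eef|force"
python3 -m jog '{"translation":[[0,0,0.03],[0,0,0.03]],"spin":[0,0]}' | grep -E "eef|force"
```

```text
eef_pos: [0.6096, 0.2644, 0.1248]
force: [-0.5, -0.4, 2.6]
grasp_force: 1.7
eef_pos: [0.5345, 0.2726, 0.1249]
force: [-0.3, -0.3, 0.5]
grasp_force: 0.0
eef_pos: [0.5342, 0.2728, 0.1247]
force: [-0.4, 0.3, 0.1]
grasp_force: 0.0
eef_pos: [0.5341, 0.2728, 0.1243]
force: [0.6, 0.1, -0.4]
grasp_force: 0.1
```

The face is level to about 0.4°. I'll back off well clear and verify with a picture and a mask.

```bash
python3 -m jog '{"translation":[[0,0,-2],[0,0,-6],[0,0,-12],[0,-6,-16],[0,-12,-18],[0,-18,-18],[0,-24,-18],[0,-30,-18],[0,-36,-18],[0,-36,-18],[0,-36,-18]],"spin":[0,0,0,0,0,0,0,0,0,0,0]}'| grep -E "time|eef|force"
python3 - <<'E'
from h import *
from station import robot
o=[]
for n,(x,y,w,h) in(("scene",(290,115,70,70)),("top",(148,160,70,70))):
    c=robot.camera(n);g=cv2.cvtColor(c['color'],cv2.COLOR_RGB2GRAY)
    i=c['color'][y:y+h,x:x+w];o.append(cv2.resize(i[:,:,::-1],(400,400),interpolation=cv2.INTER_CUBIC))
    k=8;G=cv2.resize(g[y:y+h,x:x+w],None,fx=k,fy=k,interpolation=cv2.INTER_CUBIC)
    for th in(118,124,130,140,190,200,210):
      cs,_=cv2.findContours((G>th).astype('uint8'),cv2.RETR_EXTERNAL,cv2.CHAIN_APPROX_NONE)
      for q in cs:
        if 250<cv2.contourArea(q)/k/k<900:
          r=cv2.minAreaRect((ray(c,(q[:,0]+.5)/k-.5+[x,y],.125)[:,:2]*1000).astype('float32'));print(n,th,np.round(r[0],1),np.round(r[1],1),round(r[2],1))
    a=AS;X=np.array([np.sin(a),-np.cos(a)]);Y=np.array([np.cos(a),np.sin(a)])
    print('expected',[proj(c,np.r_[(SEAT+X*u+Y*v)/1000,.125])[0].round(1).tolist() for u,v in((-55,-28),(-55,28),(55,28),(55,-28))])
cv2.imwrite('pics/final.png',np.hstack(o))
E
```

```text
time_s: 32.52
eef_pos: [0.4939, -0.0846, 0.3043]
force: [0.4, -0.0, 0.6]
grasp_force: 0.0
scene 124 [533.8 412.8] [87.6 96.7] 50.3
scene 130 [533.5 413.2] [87.5 95.4] 50.3
expected [[309.0, 147.7], [322.3, 144.7], [337.4, 161.5], [323.5, 164.9]]
expected [[184.2, 211.8], [166.6, 210.3], [170.0, 175.6], [187.5, 177.1]]
```

View pics/final.png

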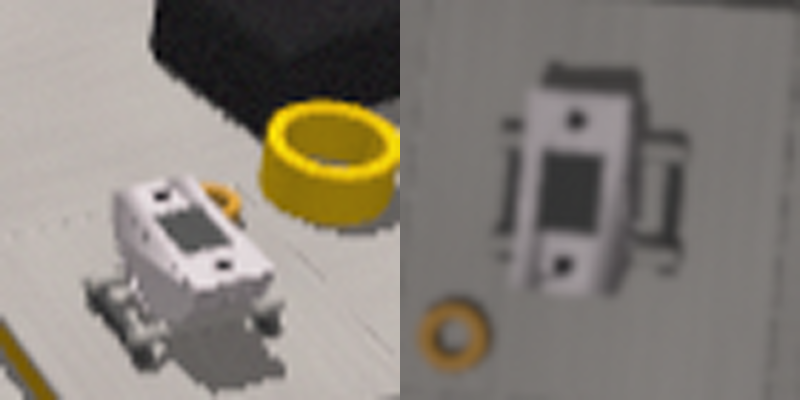

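The final picture shows the casting seated round side down. In the top view its mark midpoint is at about (177.2,193.1) px against an expected (177.1,193.7), and it is in line with the bars to within 0.5°. The bush and tape have not moved.

```bash
python3 -c "
from station import robot
print(robot.hand_in())"
```

```text
the job is handed in; nothing more can be done
None
```

The casting is seated round side down in the cradle, flat face level to about 0.4°, centred and in line with the bars, let go; handed in at about 33 s, verdict not shown.

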